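# Call the order at the pass

## Task

Call up an order of coffee with cinnamon: with the fingertips against the saucer's rim, not touching the cup, gently slide the saucer with the coffee along the counter until it stands close beside the service bell (less than a hand's breadth between them), let go of it, then ring the bell by its button and let that go too. Then show the waiter what to take: point at the coffee with the fingertips a few centimetres above the middle of the cup and hold still there for two seconds, then point in the same way at the cinnamon shaker without touching it, and finish still pointing at it. Grip and lift nothing, and leave the bell and everything else standing where they are.

Things in the scene. Friction and masses are not known exactly. Their poses are not given: they have to be found in the camera images.
- saucer: round white saucer, 114 mm across, 15 mm high, loose, 0.1 kg; origin at the centre of its underside, z up. It narrows downwards: the rim is met between 9 and 15 mm height, so fingertips push it well about 5 mm above the counter. It starts to the robot's right of the bell, the way between them free. The only saucer here
- coffee_cup: small cream coffee cup near the middle of the saucer, loose on its flat dish floor, held only by friction; 0.1 kg; bowl 59 mm across, 51 mm high, underside 10 mm above the counter. Origin at underside level, 12.5 mm from the bowl's axis towards the handle. Handle along its own -y, its end 55 mm from that axis (above the saucer's edge); at the start it points to the robot's left and nearer side
- coffee_rim (a point): centre of the coffee cup's mouth, 61 mm above the counter while it stands on the saucer
- service_bell: counter bell, cream dome on a black round foot, 69 mm across, 59 mm high, 0.19 kg, loose on the counter; origin at the centre of its underside
- bell_top (a point): centre of the top face of the bell's push button (a 13 mm disc), 59 mm above the counter when not pressed
- service_bell_button (a joint): travel of the bell's button: 0 up, 0.004 m fully down (the bell sounds past 0.003); it springs back by itself, 2 N per mm, so about 6 N rings it
- cinnamon_shaker: shaker with a waisted clear glass body and a plain grey domed sprinkler cap, 44 mm across and 90 mm high (cap 34 mm across), loose, 0.1 kg; origin at the centre of its underside. It stands in a row with a spice jar and a sugar jar, in any of the three places
- shaker_top (a point): top of the shaker's cap, 90 mm above the counter
- spice_jar: bystander: straight cylindrical glass jar with a label and a wide flat-topped screw cap, 42 mm across, 96 mm high; loose; origin at the centre of its underside
- sugar_jar: bystander: wide glass clip-top jar with a wire clip and sugar lumps, 72 mm across, 116 mm high; loose; origin at the centre of its underside
- tamper: bystander: coffee tamper standing on its 58 mm steel base, dark wooden grip up, 84 mm high; loose; origin at the centre of its underside
- mint_cup: bystander: big dotted cup without a saucer, bowl 96 mm across, 122 mm with the handle, 62 mm high; loose; origin at the middle of its underside
There are look-alikes about, which are no part of the job. Leave any yellow look-alike of the service_bell alone.

How it is judged (in metres and radians):
On the way, in this order (a step that is already met when the one before it is completed fails the run):
1. the saucer with the coffee stands close beside the bell, at rest and let go (horizontal distance between saucer and service_bell below 0.18 m and linear speed of saucer below 0.02 m/s and contact force between the fingers and saucer below 0.1 N), for 0.2 s.
2. the bell's button is pressed down (value of joint service_bell_button above 0.003 m).
3. the button is let go (value of joint service_bell_button below 0.001 m), for 0.2 s.
4. the fingertips point at the coffee from just above, without contact, for two seconds (horizontal distance between the grasp point and coffee_rim below 0.03 m and z of the grasp point in the frame of coffee_rim between 0.022 and 0.085 m and contact force between the fingers and anything else below 0.1 N), for 1.6 s.
5. the fingertips point at the cinnamon shaker from just above, without contact (horizontal distance between the grasp point and shaker_top below 0.03 m and z of the grasp point in the frame of shaker_top between 0.022 and 0.085 m and contact force between the fingers and anything else below 0.1 N), for 0.5 s.
At the end, for the whole second after the job is handed in: Fingertips just above the shaker's cap, no contact (within 30 mm of its axis, grasp point 22 to 85 mm above the cap); saucer at rest, its centre within 180 mm of the bell's; cup upright on it (within 20 mm of the middle, tilt under 0.15 rad); button up (horizontal distance between the grasp point and shaker_top below 0.03 m and z of the grasp point in the frame of shaker_top between 0.022 and 0.085 m and horizontal distance between saucer and service_bell below 0.18 m and linear speed of saucer below 0.02 m/s and horizontal distance between coffee_rim and saucer below 0.02 m and angle between coffee_cup's own z axis and vertical below 0.15 rad and height (world z) of coffee_cup above 0.006 m and angle between cinnamon_shaker's own z axis and vertical below 0.1 rad and value of joint service_bell_button below 0.001 m); the robot touches nothing.
It fails at once if the bell is rung before the coffee stands beside it (value of joint service_bell_button above 0.002 m and horizontal distance between saucer and service_bell above 0.185 m).
It fails at once if the coffee cup is touched, tips or slides off the middle of the saucer (contact force between any of the fingers, the arm and coffee_cup above 0.3 N or angle between coffee_cup's own z axis and vertical above 0.25 rad or horizontal distance between coffee_rim and saucer above 0.022 m).
It fails at once if the saucer or the cup is lifted or tipped instead of slid (height (world z) of saucer above 0.008 m or height (world z) of coffee_cup above 0.02 m or angle between saucer's own z axis and vertical above 0.15 rad).
It fails at once if the bell is shoved away, lifted or tipped (distance of service_bell from where it was at the start of the episode above 0.025 m or height (world z) of service_bell above 0.008 m or angle between service_bell's own z axis and vertical above 0.2 rad).
It fails at once if the cinnamon shaker is touched or moved, or a bystander (spice jar, sugar jar, tamper, mint cup) is moved (contact force between any of the fingers, the arm and cinnamon_shaker above 0.3 N or distance of cinnamon_shaker from where it was at the start of the episode above 0.01 m or distance of any of spice_jar, sugar_jar, tamper, mint_cup from where it was at the start of the episode above 0.02 m).
It also fails if it takes over 72 s, if anything falls off the work surface, if the arm or the gripper's body presses on something with over 40 N, if the wrist force passes 120 N, or if a joint passes its speed limit or range.

## Robot

A 6-joint arm with a two-finger parallel gripper is mounted at the origin on a cart in front of the work surface, level with it; the furniture and walls round the work are solid. World frame = base frame: x ahead of the robot, y to its left, z up, the work surface at z = 0. Lengths are in mm, angles in degrees, forces in N, time in s.
With the tool pointing down it reaches from about 325 to 850 mm from the base axis. Payload 15.5 kg.
Tool frame: the origin (TCP) lies at the very end of the fingers, on their centre line; the grasp point (between the pads) lies 19 mm behind it (env.pinch_z is the distance from the TCP to the grasp point, in mm); z points along the fingers, y is the line along which they close (so a half turn about z gives the same grasp; the last joint's range is limited). The gripper opens to 91 mm and grips with 3 to 60 N. Pads are 32 mm wide; open, the fingers measure 118 mm over their backs; the gripper's body (76 mm by 178 mm) begins 60 mm behind the grasp point.
Start: joints at [68.211, 28.281, 77.091, -0, 74.628, -5.472], TCP at [175.599, 599.826, 213.915] pointing down, gripper open.
Joint ranges: [-166.48, 166.48], [-47.26, 123.95], [12.59, 153.08], [-70.14, 250.14], [6.76, 159.57], [-176.63, 176.63]. Speed limits (degrees/s): [108.29, 108.29, 147.25, 172.46, 172.46, 172.46].

## Interface

Orientations are given as a 3x3 rotation matrix whose columns are the frame's x, y, z axes.
In Python, from rig import env gives the robot as it stands.
- The arm moves only by the shell command python3 -m handwheel 'ROWS' [FORCE]. ROWS is JSON, a list of rows, each a list of 5 numbers: the gripper's target within -1 to 1 (fully open at 1, half-way at 0, shut at -1), then the shift along the tool's x, y, z in m, then the turn about the tool's z in rad. A call has 1 to 5 rows; each row is the pose to reach, as a shift and turn from the pose commanded when the call began, along the tool's axes at that moment; what a row does not reach only later rows make up. A row lasts 1/10 s, in which the tool goes at most 50 mm and 8.59 degrees, less where a joint would pass 70% of its speed; a pose out of reach is approached as far as the arm can. A call with a gripper value outside its range is refused whole. The fingers move at their own pace and stop on an object; FORCE is the grip in N (left out, the last holds). Time passes only in rows, so rows that repeat a pose let the fingers close. It gives the time, the measured TCP pose, the force, the opening and the grip force at its end, in the units of the state.
- env.read_state(): the state, without advancing time (a new reading comes with each control period).
- env.grab_frame(name): name is "scene" or "top" or "wrist"; returns a dict with "img" (400x640x3 uint8, red, green, blue), "range_z" (400x640 float32, mm along the optical axis (not along the pixel's ray), 0 where there is no reading), "K" (3x3 intrinsics, pixels), "view" (4x4, takes a point from world to camera coordinates); the wrist camera has in their place "hand_eye" (4x4, takes a point from camera to tool coordinates, whose origin is the TCP and whose axes are the flange's). Camera axes: x right, y down, z forward; pixel columns grow to the right and rows downward; lengths in mm; the calibration is good to about 2 mm. A picture is of the moment at which its call begins: read the wrist's pose just before it.
- env.sign_off(): hands the job in; it is judged then, once.
Trained networks look in a picture, given as the dict that the camera call returned (one of the last four; its "shot" number tells which), for a name from the list of things; names that differ only in an ending like _2 or _b are one class to them, and where a whole thing is asked for, a point or a joint stands for the part that bears it (a point fixed in the world has none). Each returns a list of dicts, best first, with "score" (0 to 1); they miss things now and then, are a little off and sometimes report something else, mostly with a low value. They report only what shows in the picture. A call takes as long as a camera call. They do not tell look-alikes from the thing itself.
- env.look_for(picture, thing): "xyz" ([x, y, z] in mm, in world coordinates, good to about 4 mm: the middle of the surface that is visible of it).
- env.tip_of(picture, thing): "xyz" ([x, y, z] in mm, in world coordinates, good to about 4 mm: a listed point, or the origin of a listed thing).
The state is a dict: "clock": time; "q": joint angles; "qvel": joint speeds; "tau": joint torques, N m; "ee_pos": TCP position; "tcp_rot": TCP orientation; "ft_force": force on the tool from outside, world axes, zero at the start; "ft_torque": the same for the moment, N m; "finger_gap": finger opening in mm; "finger_force": force on a finger pad.
Only numpy, scipy, OpenCV 4.12 (cv2) and the standard library are available. Lean on these libraries where they do the work, as an engineer would, in place of code of your own. Each camera call takes 0.05 s, during which the arm holds its last target. There are 200 camera calls.

## Working session

There is one attempt and no reset: what is moved stays moved. The work goes in short steps, Python scripts to look and compute and a shell command to move; the robot and the scene stay as the last step left them, time stands still between calls to the robot, and variables do not carry over. Pictures are saved under pics/ and viewed, at most 10 in all, crops included, and the job is handed in when it is done.

```bash
ls; mkdir -p pics; cat > h.py <<'E'
import numpy as np, cv2
from rig import env
def save(p,n): cv2.imwrite(f'pics/{n}.png',p['img'][...,::-1])
def px(p,xyz):
    c=p['view']@np.r_[xyz,1]; u=p['K']@c[:3]; return (u[:2]/u[2]).round().astype(int)
def pt(p,u,v):
    z=p['range_z'][v,u]; c=np.linalg.inv(p['K'])@[u,v,1]*z
    return (np.linalg.inv(p['view'])@np.r_[c,1])[:3].round(1)
E
python3 - <<'E'
from h import *
s=env.read_state(); print(s['clock'],s['ee_pos'],np.round(s['tcp_rot'],3).tolist(),s['finger_gap'])
for n in ['top','scene']:
    p=env.grab_frame(n); save(p,n)
    print(n,np.linalg.inv(p['view'])[:3,3].round())
    for t in ['saucer','coffee_cup','coffee_rim','service_bell','bell_top','cinnamon_shaker','shaker_top','spice_jar','sugar_jar','tamper','mint_cup']:
        r=env.tip_of(p,t)
        print(t,[(np.round(d['xyz']).tolist(),round(d['score'],2),px(p,d['xyz']).tolist()) for d in r[:4]])
E
```

```text
pics
0.0 [175.45688064 599.46738392 213.34152633] [[-0.96, 0.281, -0.0], [0.281, 0.96, -0.001], [0.0, -0.001, -1.0]] 91.12251278191731
top [429.  96. 943.]
saucer []
coffee_cup [([454.0, -148.0, 11.0], 0.9, [415, 261])]
coffee_rim [([460.0, -152.0, 59.0], 0.85, [421, 257])]
service_bell [([536.0, 223.0, -3.0], 0.95, [264, 242]), ([427.0, 158.0, 0.0], 0.57, [292, 283])]
bell_top [([429.0, 159.0, 60.0], 0.58, [290, 282]), ([538.0, 225.0, 59.0], 0.45, [259, 238]), ([464.0, -150.0, -2.0], 0.26, [414, 257]), ([623.0, 67.0, -0.0], 0.25, [322, 202])]
cinnamon_shaker [([649.0, -72.0, 0.0], 0.79, [374, 188])]
shaker_top [([648.0, -78.0, 97.0], 0.8, [383, 178])]
spice_jar [([620.0, 67.0, 1.0], 0.54, [322, 204])]
sugar_jar [([645.0, 195.0, -1.0], 0.79, [272, 198])]
tamper [([548.0, 360.0, 5.0], 0.6, [209, 241]), ([461.0, -154.0, 0.0], 0.47, [416, 258]), ([464.0, -148.0, 57.0], 0.39, [419, 255])]
mint_cup [([752.0, -9.0, -1.0], 0.93, [346, 153])]
scene [402. 962. 678.]
saucer [([461.0, -154.0, -0.0], 0.59, [383, 191]), ([433.0, 156.0, 63.0], 0.47, [384, 236])]
coffee_cup [([445.0, -147.0, 9.0], 0.73, [389, 191]), ([430.0, 157.0, -1.0], 0.67, [382, 257])]
coffee_rim [([463.0, -150.0, 56.0], 0.59, [384, 176])]
service_bell [([536.0, 224.0, -2.0], 0.7, [335, 268]), ([432.0, 160.0, 1.0], 0.69, [381, 257]), ([646.0, -74.0, 0.0], 0.61, [320, 197])]
bell_top [([433.0, 156.0, 61.0], 0.55, [383, 237]), ([534.0, 219.0, 60.0], 0.4, [337, 247])]
cinnamon_shaker [([645.0, -74.0, 0.0], 0.71, [320, 197])]
shaker_top [([649.0, -76.0, 95.0], 0.83, [319, 169])]
spice_jar [([624.0, 65.0, -0.0], 0.72, [316, 224])]
sugar_jar [([645.0, 195.0, -5.0], 0.86, [295, 254])]
tamper [([550.0, 353.0, -3.0], 0.7, [317, 307])]
mint_cup []
```

```bash
python3 - <<'E'
import cv2
a=cv2.imread('pics/top.png')[120:330,180:460]; cv2.imwrite('pics/topc.png',cv2.resize(a,(800,600),interpolation=cv2.INTER_CUBIC))
a=cv2.imread('pics/scene.png')[120:330,250:530]; cv2.imwrite('pics/scenec.png',cv2.resize(a,(800,600),interpolation=cv2.INTER_CUBIC))
E
```

```text
(no output)
```

View pics/topc.png

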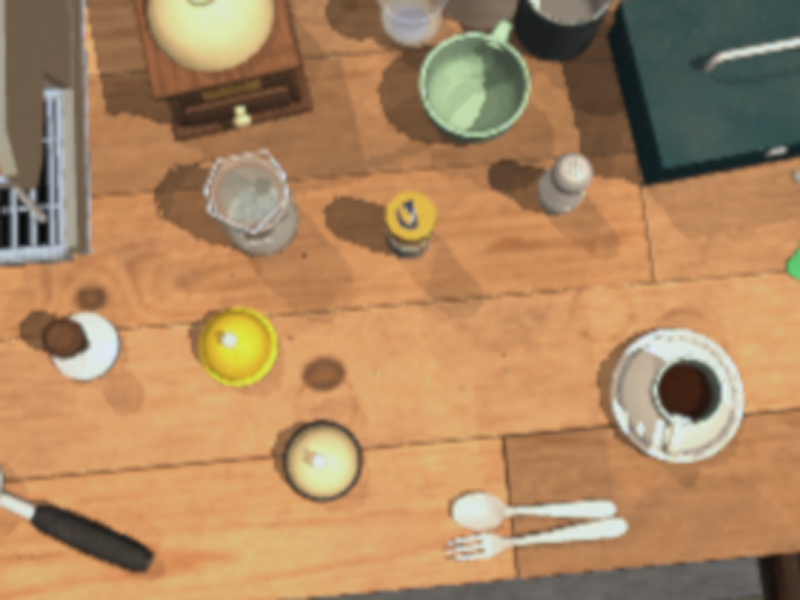

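View pics/scenec.png

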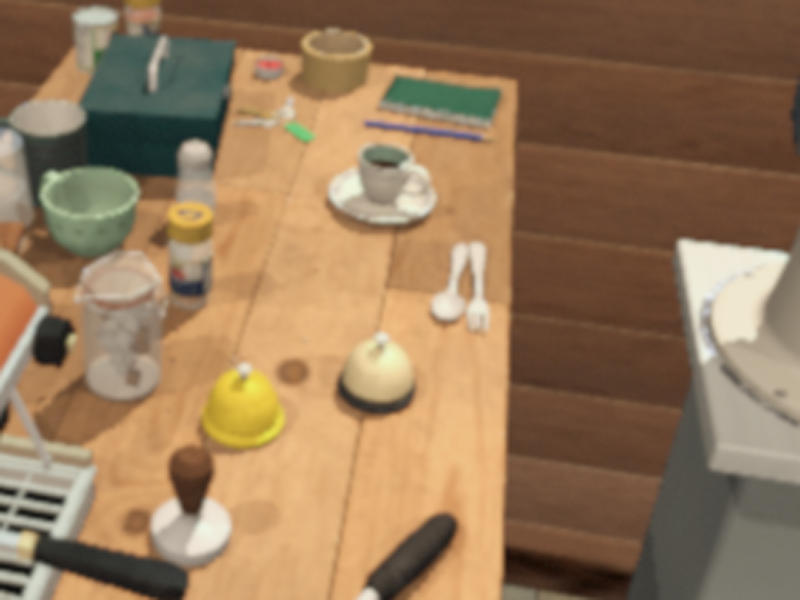

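The top crop shows two bells: cream with black foot at crop (322,460), which is image (290,282), and the yellow look-alike at (237,345). The cream one is mine. The shaker candidates are the grey domed shaker at (568,182), the yellow-capped spice jar at (408,225) and the clip-top jar at (250,205), and I choose the grey-capped one. The only saucer is at (678,395), with its cup handle toward lower left. The cutlery at (450–630, 490–560) lies close to the direct path.

```bash
python3 - <<'E'
from h import *
p=env.grab_frame('top'); V=np.linalg.inv(p['view'])
v,u=np.mgrid[:400,:640]; z=p['range_z'].astype(float)
c=np.stack([u,v,np.ones_like(u)],-1)@np.linalg.inv(p['K']).T*z[...,None]
W=c@V[:3,:3].T+V[:3,3]
X,Y,Z=W[...,0],W[...,1],W[...,2]; ok=z>0
def box(cx,cy,r,lo,hi): return ok&(np.hypot(X-cx,Y-cy)<r)&(Z>lo)&(Z<hi)
print('table z',np.median(Z[ok&(abs(X-480)<15)&(abs(Y-50)<30)]))
def circ(m):
    (a,b),r=cv2.minEnclosingCircle(np.c_[X[m],Y[m]].astype(np.float32)); return np.round([a,b,r,Z[m].mean()],1)
print('saucer',circ(box(462,-152,75,8,20)))
print('cup rim',circ(box(462,-152,50,55,70)))
print('bell foot',circ(box(430,158,60,6,30)),'dome',circ(box(430,158,40,40,54)),'btn',circ(box(430,158,30,56,68)))
print('shaker cap',circ(box(648,-75,40,75,100)))
# cutlery: bright pixels near table
g=p['img'].min(-1); m=(g>140)&(v>285)&(v<325)&(u>320)&(u<410)
print('cutlery',X[m].min(),X[m].max(),Y[m].min(),Y[m].max(),m.sum(),Z[m].max())
w=env.grab_frame('wrist'); print(np.round(w['hand_eye'],2).tolist())
E
```

```text
table z -1.2144072067344496
saucer [ 459.7 -153.8   57.7   11.2]
cup rim [ 451.1 -149.7   38.1   58.3]
bell foot [431.1 156.5  34.1  17.8] dome [430.2 155.8  21.5  42.9] btn [431.  156.4   6.2  58. ]
shaker cap [648.6 -74.1  17.   84. ]
cutlery 338.9441872266391 428.527622472145 -97.5324933970573 95.83385469391808 737 943.40812473811
[[0.0, -0.97, -0.26, 71.63], [1.0, -0.0, 0.0, -0.72], [-0.0, -0.26, 0.97, -170.01], [0.0, 0.0, 0.0, 1.0]]
```

```bash
python3 -m handwheel '[[0.32,-0.034,-0.026,0,0.128],[0.32,-0.068,-0.052,0,0.257],[0.32,-0.103,-0.079,0,0.386],[0.32,-0.137,-0.106,0,0.514],[0.32,-0.172,-0.132,0,0.643]]'
python3 -m handwheel '[[0.32,-0.043,0,0,0.128],[0.32,-0.086,-0.001,0,0.257],[0.32,-0.13,-0.002,0,0.386],[0.32,-0.173,-0.003,0,0.514],[0.32,-0.216,-0.003,0,0.643]]'
python3 - <<'E'
from h import *
s=env.read_state(); print(s['clock'],s['ee_pos'],np.round(s['tcp_rot'],3).tolist(),s['finger_gap'],s['ft_force'])
a=cv2.imread('pics/top.png')[180:330,330:530]; cv2.imwrite('pics/c3.png',cv2.resize(a,(800,600),interpolation=cv2.INTER_CUBIC))
E
```

```text
clock: 1.8
ee_pos: [304.2, 423.4, 214.0]
tcp_rot: [[-0.596, 0.803, 0.0], [0.803, 0.596, 0.0], [0.0, 0.0, -1.0]]
ft_force: [1.3, 0.4, 0.4]
finger_gap: 60.5
finger_force: 0.0
clock: 2.3
ee_pos: [431.5, 248.6, 214.1]
tcp_rot: [[0.005, 1.0, 0.0], [1.0, -0.005, 0.0], [0.0, 0.0, -1.0]]
ft_force: [1.0, 0.4, -1.1]
finger_gap: 60.2
finger_force: 0.0
2.3 [431.48225576 248.58669173 214.12166754] [[0.005, 1.0, 0.0], [1.0, -0.005, 0.0], [0.0, 0.0, -1.0]] 60.18372619000628 [ 1.02314874  0.39251215 -1.1069126 ]
```

View pics/c3.png

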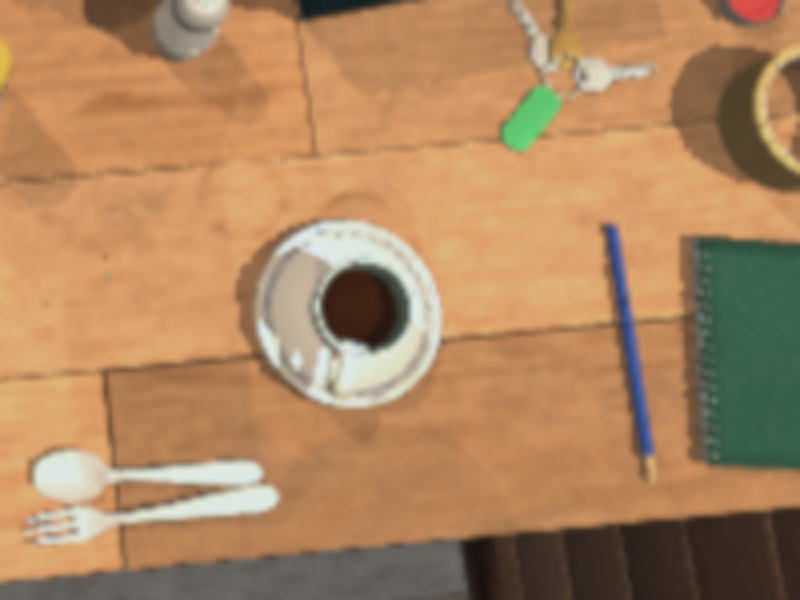

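The saucer is at crop (348,313) with its handle toward the lower left. The area to its right is free as far as the pencil at (630,350), about y = -323. I travel over to the saucer's right side.

```bash
python3 -m handwheel '[[0.32,-0.048,0.003,0,0],[0.32,-0.096,0.006,0,0],[0.32,-0.145,0.009,0,0],[0.32,-0.193,0.012,0,0],[0.32,-0.242,0.015,0,0]]' >/dev/null
python3 -m handwheel '[[0.32,-0.048,0.003,0,0],[0.32,-0.096,0.006,0,0],[0.32,-0.145,0.009,0,0],[0.32,-0.193,0.012,0,0],[0.32,-0.243,0.015,0,0]]'
python3 -m handwheel '[[0.32,0,0,0.04,0],[0.32,0,0,0.08,0],[0.32,0,0,0.12,0],[0.32,0,0,0.12,0]]'
```

```text
clock: 3.3
ee_pos: [460.5, -236.8, 214.1]
tcp_rot: [[0.0, 1.0, 0.0], [1.0, -0.0, -0.0], [-0.0, 0.0, -1.0]]
ft_force: [0.8, 0.7, -0.8]
finger_gap: 60.0
finger_force: 0.0
clock: 3.7
ee_pos: [458.3, -233.4, 90.3]
tcp_rot: [[0.0, 1.0, -0.006], [1.0, -0.0, 0.004], [0.004, -0.006, -1.0]]
ft_force: [0.6, 0.6, 0.7]
finger_gap: 60.1
finger_force: 0.0
```

```bash
python3 -m handwheel '[[0.32,0,0,0.03,0],[0.32,0,0,0.06,0],[0.32,0,0,0.075,0],[0.32,0,0,0.083,0],[0.32,0,0,0.088,0]]'
python3 -m handwheel '[[0.32,0,0,0,0],[0.32,0,0,0,0],[0.32,0,0,0,0]]'
python3 - <<'E'
from h import *
p=env.grab_frame('top'); save(p,'c4f'); a=p['img'][180:330,330:530,::-1]
for t in ['saucer','coffee_rim']: print(t,[(np.round(d['xyz']).tolist(),round(d['score'],2)) for d in env.tip_of(p,t)[:2]])
cv2.imwrite('pics/c4.png',cv2.resize(a,(800,600),interpolation=cv2.INTER_CUBIC))
E
```

```text
clock: 4.2
ee_pos: [461.5, -235.2, 6.8]
tcp_rot: [[-0.0, 1.0, 0.001], [1.0, 0.0, -0.001], [-0.001, 0.001, -1.0]]
ft_force: [1.2, -0.1, 0.5]
finger_gap: 60.4
finger_force: 0.0
clock: 4.5
ee_pos: [461.1, -235.0, 6.8]
tcp_rot: [[-0.0, 1.0, 0.001], [1.0, 0.0, -0.001], [-0.001, 0.001, -1.0]]
ft_force: [-0.3, -0.8, 0.4]
finger_gap: 60.3
finger_force: 0.0
saucer []
coffee_rim []
```

View pics/c4.png

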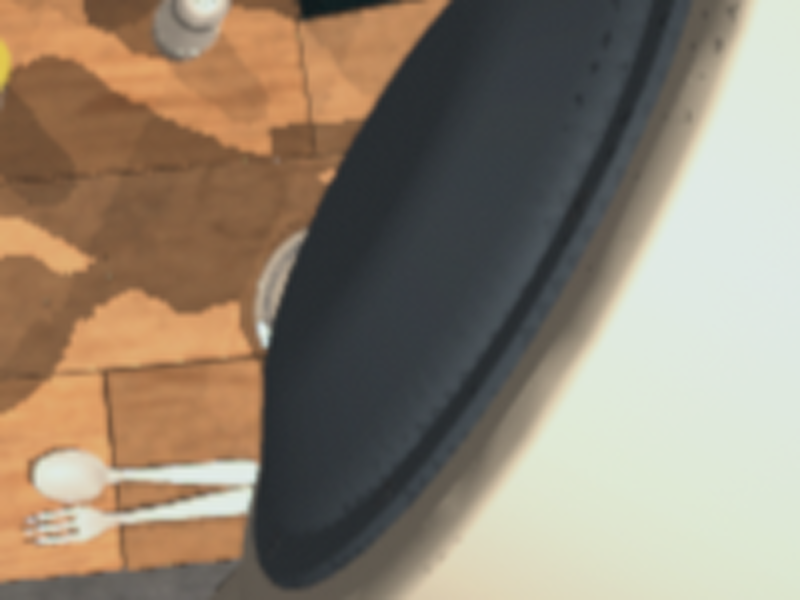

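```bash
cat >> h.py <<'E'
def wr(n=None):
    s=env.read_state(); p=env.grab_frame('wrist')
    if n: save(p,n)
    T=np.eye(4); T[:3,:3]=s['tcp_rot']; T[:3,3]=s['ee_pos']; M=T@p['hand_eye']
    v,u=np.mgrid[:400,:640]; z=p['range_z'].astype(float)
    c=np.stack([u,v,np.ones_like(u)],-1)@np.linalg.inv(p['K']).T*z[...,None]
    W=c@M[:3,:3].T+M[:3,3]; W[z<=0]=np.nan
    return s,p,W
def track(n=None,off=48.5+16):
    s,p,W=wr(n); e=s['ee_pos']; print('t',s['clock'],'tcp',e.round(1),'F',s['ft_force'].round(1))
    for t in ['saucer','coffee_rim','coffee_cup']: print(t,[(np.round(d['xyz'],1).tolist(),round(d['score'],2)) for d in env.tip_of(p,t)[:2]])
    X,Y,Z=np.moveaxis(W,-1,0); cx,cy=e[0],e[1]+off
    m=(np.hypot(X-cx,Y-cy)<80)&(Z>9)&(Z<18)&(Y>e[1]+22)
    for _ in range(6):
        # rim: points near outermost, least squares circle fixed r on outer points by angle bin
        a=np.degrees(np.arctan2(Y[m]-cy,X[m]-cx))//6; r=np.hypot(X[m]-cx,Y[m]-cy)
        P=np.array([[X[m][a==k][i],Y[m][a==k][i]] for k in np.unique(a) for i in [np.argmax(r[a==k])] if (a==k).sum()>5])
        from scipy.optimize import least_squares
        f=least_squares(lambda q:np.hypot(*(P-q).T)-56.5,[cx,cy],loss='soft_l1',f_scale=1.5); cx,cy=f.x
    print('saucer fit',f.x.round(1),'res',np.round(np.median(abs(f.fun)),1),len(P))
    k=(np.hypot(X-cx,Y-cy)<50)&(Z>56)&(Z<66)&(Y>e[1]+22)
    if k.sum()>20:
        (a,b),r=cv2.minEnclosingCircle(np.c_[X[k],Y[k]].astype(np.float32)); print('rim circ',round(a,1),round(b,1),round(r,1),k.sum())
E
python3 -m handwheel '[[0.32,0.002,0,0,0],[0.32,0.005,0,0,0],[0.32,0.008,0,0,0],[0.32,0.011,0,0,0],[0.32,0.013,0,0,0]]' | head -2
python3 -c "from h import *; track('w1')"
```

```text
clock: 5.15
ee_pos: [460.6, -221.3, 5.9]
t 5.15 tcp [ 460.6 -221.3    5.9] F [-0.  -0.5 -1. ]
saucer []
coffee_rim [([465.2, -146.4, 61.1], 0.97)]
coffee_cup [([454.2, -144.6, 12.3], 0.65)]
saucer fit [ 462.9 -154.2] res 0.8 58
rim circ 455.0 -149.7 38.3 7638
```

View pics/w1.png

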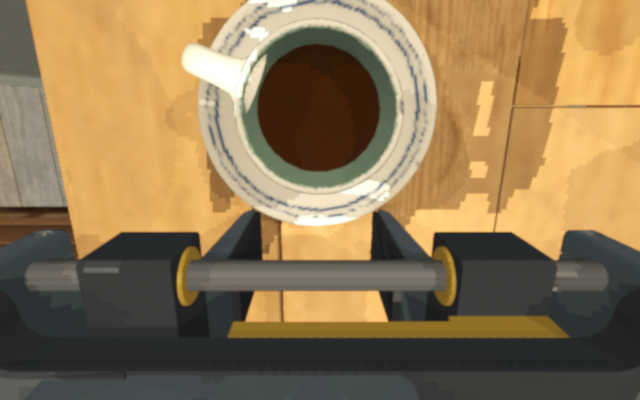

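The wrist view shows the saucer centred at about (318,110) between the two open fingertips at (250,215) and (380,215). The cup handle points away from the fingers. I start the gentle push.

```bash
python3 -m handwheel '[[0.32,0.001,0,0,0],[0.32,0.003,0,0,0],[0.32,0.005,0,0,0],[0.32,0.008,0,0,0],[0.32,0.011,0,0,0]]' | head -2
python3 -m handwheel '[[0.32,0.003,0,0,0],[0.32,0.006,0,0,0],[0.32,0.009,0,0,0],[0.32,0.012,0.001,0,0],[0.32,0.015,0.001,0,0]]' | grep -v tcp_rot
python3 -c "from h import *; track('w2')"
```

```text
clock: 5.85
ee_pos: [460.7, -210.6, 5.9]
clock: 6.35
ee_pos: [461.8, -195.5, 5.9]
ft_force: [-0.1, -0.8, -0.1]
finger_gap: 60.5
finger_force: 0.5
t 6.35 tcp [ 461.8 -195.5    5.9] F [-0.1 -0.8 -0.1]
saucer []
coffee_rim [([466.2, -131.5, 60.7], 0.68)]
coffee_cup [([452.6, -128.3, 11.3], 0.91)]
saucer fit [ 463.9 -133.2] res 0.6 51
rim circ 455.9 -128.3 38.5 7403
```

```bash
python3 -m handwheel '[[0.32,0.003,0,0,0],[0.32,0.006,0,0,0],[0.32,0.009,0,0,0],[0.32,0.012,0.001,0,0],[0.32,0.015,0.001,0,0]]' | head -2
python3 -m handwheel '[[0.32,0.003,0,0,0],[0.32,0.006,0,0,0],[0.32,0.009,0,0,0],[0.32,0.012,0.001,0,0],[0.32,0.015,0.001,0,0]]' | head -2
python3 -m handwheel '[[0.32,0.003,0,0,0],[0.32,0.006,0,0,0],[0.32,0.009,0,0,0],[0.32,0.012,0.001,0,0],[0.32,0.015,0.001,0,0]]' | head -2
python3 -m handwheel '[[0.32,0.003,0,0,0],[0.32,0.006,0,0,0],[0.32,0.009,0,0,0],[0.32,0.012,0.001,0,0],[0.32,0.015,0.001,0,0]]' | head -2
python3 -c "from h import *; track('w3')"
```

```text
clock: 7.05
ee_pos: [462.8, -180.5, 5.9]
clock: 7.55
ee_pos: [463.9, -165.5, 5.9]
clock: 8.05
ee_pos: [464.8, -150.5, 5.9]
clock: 8.55
ee_pos: [465.8, -135.5, 5.9]
t 8.55 tcp [ 465.8 -135.5    5.9] F [ 0.2 -1.6 -0.7]
saucer []
coffee_rim [([466.8, -66.7, 60.3], 0.93)]
coffee_cup [([457.8, -65.4, 12.0], 0.85)]
saucer fit [467.9 -73.2] res 0.6 51
rim circ 460.4 -67.5 38.4 7456
```

```bash
python3 -m handwheel '[[0.32,0.003,0,0,0],[0.32,0.006,0,0,0],[0.32,0.009,0,0,0],[0.32,0.012,0.001,0,0],[0.32,0.015,0.001,0,0]]' | head -2
python3 -m handwheel '[[0.32,0.003,0,0,0],[0.32,0.006,0,0,0],[0.32,0.009,0,0,0],[0.32,0.012,0,0,0],[0.32,0.015,0,0,0]]' | head -2
python3 -m handwheel '[[0.32,0.003,0,0,0],[0.32,0.006,0,0,0],[0.32,0.009,0,0,0],[0.32,0.012,0,0,0],[0.32,0.015,0,0,0]]' | head -2
python3 -m handwheel '[[0.32,0.003,0,0,0],[0.32,0.006,0,0,0],[0.32,0.009,0,0,0],[0.32,0.012,0,0,0],[0.32,0.015,0,0,0]]' | head -2
python3 -m handwheel '[[0.32,0.003,0,0,0],[0.32,0.006,0,0,0],[0.32,0.009,0,0,0],[0.32,0.011,0,0,0],[0.32,0.012,0,0,0]]' | head -2
python3 -c "from h import *; track('w4')"
```

```text
clock: 9.25
ee_pos: [466.8, -120.5, 5.9]
clock: 9.75
ee_pos: [466.7, -105.5, 5.9]
clock: 10.25
ee_pos: [466.7, -90.5, 5.9]
clock: 10.75
ee_pos: [466.7, -75.5, 5.9]
clock: 11.25
ee_pos: [466.7, -63.6, 5.9]
t 11.25 tcp [466.7 -63.6   5.9] F [ 0.2 -1.2  0.5]
saucer [([457.6, 8.5, 7.8], 0.42)]
coffee_rim [([468.8, 4.3, 60.2], 0.95)]
coffee_cup [([458.6, 5.3, 8.9], 0.68)]
saucer fit [468.8  -1.3] res 0.5 51
rim circ 461.0 4.0 38.4 7421
```

```bash
python3 -m handwheel '[[0.32,0.002,0,0,0],[0.32,0.005,0,0,0],[0.32,0.007,0,0,0],[0.32,0.0085,0,0,0],[0.32,0.009,0,0,0]]' | head -2
python3 -m handwheel '[[0.32,0,0,0,0],[0.32,-0.001,0,0,0],[0.32,-0.005,0,0,0],[0.32,-0.015,0,0,0],[0.32,-0.03,0,0,0]]' | head -2
python3 -m handwheel '[[0.32,-0.005,0,0,0],[0.32,-0.005,0,0,0]]' | grep -v rot
python3 -c "from h import *; track('w5')"
```

```text
clock: 11.95
ee_pos: [466.7, -54.6, 5.9]
clock: 12.45
ee_pos: [466.6, -85.3, 5.9]
clock: 12.65
ee_pos: [466.8, -90.7, 5.9]
ft_force: [0.2, 0.4, 0.3]
finger_gap: 60.1
finger_force: 0.0
t 12.65 tcp [466.8 -90.7   5.9] F [0.2 0.4 0.3]
saucer []
coffee_rim [([469.8, 8.1, 60.3], 0.7)]
coffee_cup [([456.9, 13.7, 11.2], 0.72)]
saucer fit [468.6   6.7] res 0.3 38
rim circ 469.3 8.3 29.3 3277
```

View pics/w5.png

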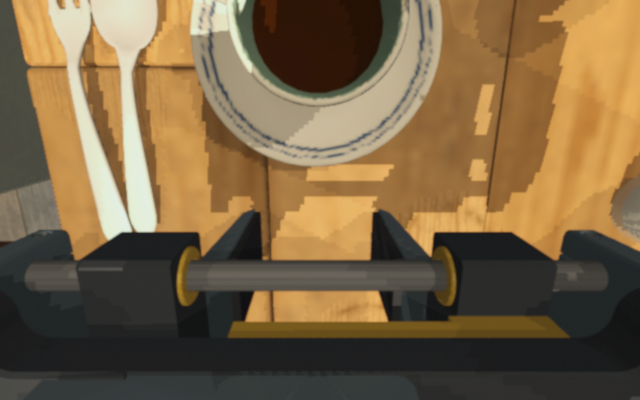

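The wrist view shows the saucer let go: its edge is at (315,160), well ahead of the fingertips at row 215, and the cup is still centred at about (318,50). Now I rise, close the fingers and go to the bell.

```bash
python3 -m handwheel '[[-1,0,0,-0.02,0],[-1,0,0,-0.06,0],[-1,0,0,-0.1,0],[-1,0,0,-0.135,0],[-1,0,0,-0.15,0]]' 5 | head -2
python3 -m handwheel '[[-1,0.045,-0.006,0,0],[-1,0.09,-0.013,0,0],[-1,0.135,-0.02,0,0],[-1,0.18,-0.026,0,0],[-1,0.22,-0.031,0,0]]' | head -2
python3 -m handwheel '[[-1,0.015,-0.003,0,0],[-1,0.027,-0.005,0,0],[-1,0.027,-0.005,0,0],[-1,0.027,-0.005,0,0]]'
python3 - <<'E'
from h import *
s,p,W=wr('w6')
for t in ['bell_top','service_bell']: print(t,[(np.round(d['xyz'],1).tolist(),round(d['score'],2)) for d in env.tip_of(p,t)[:3]])
X,Y,Z=np.moveaxis(W,-1,0)
for lo,hi in [(55.5,64),(40,53),(5,20)]:
    m=(np.hypot(X-431,Y-156.5)<42)&(Z>lo)&(Z<hi)
    if m.sum()>5: print(lo,cv2.minEnclosingCircle(np.c_[X[m],Y[m]].astype(np.float32)),Z[m].max(),np.median(Z[m]),m.sum())
E
```

```text
clock: 13.35
ee_pos: [467.6, -89.6, 158.9]
clock: 13.85
ee_pos: [434.6, 132.5, 156.0]
clock: 14.25
ee_pos: [430.7, 156.9, 155.9]
tcp_rot: [[-0.0, 1.0, -0.0], [1.0, 0.0, -0.0], [-0.0, -0.0, -1.0]]
ft_force: [-0.6, -0.0, 0.1]
finger_gap: 0.5
finger_force: 0.0
bell_top [([537.6, 227.9, 58.9], 0.78), ([436.0, 155.6, 59.6], 0.55)]
service_bell [([536.0, 221.7, 2.8], 0.96), ([430.9, 159.7, 3.0], 0.94)]
55.5 ((434.213134765625, 155.6768341064453), 6.237112998962402) 59.36894743106717 57.38640517408527 167
40 ((434.05621337890625, 156.21568298339844), 20.35723114013672) 46.69875558458358 42.65462597687923 1090
5 ((434.4952087402344, 155.51878356933594), 34.441001892089844) 19.938121113547197 7.362999873702108 689
```

View pics/w6.png

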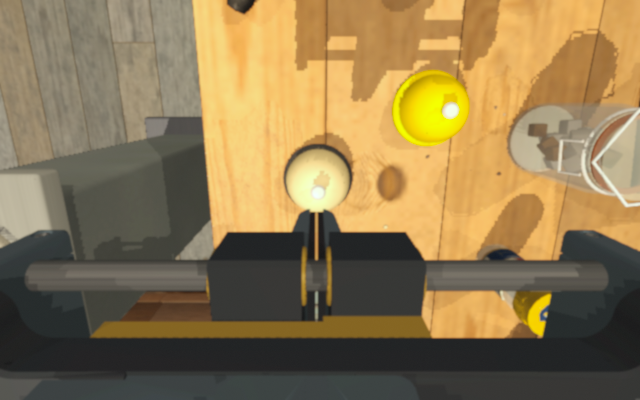

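The wrist view shows the cream bell at (318,180), its button at (318,192) and the closed fingertips at (316,215) lined up with it. The yellow look-alike is off at (432,108). Now I go down and press.

```bash
python3 -m handwheel '[[-1,0,0.0015,0.03,0],[-1,0,0.0015,0.06,0],[-1,0,0.0015,0.08,0],[-1,0,0.0015,0.088,0],[-1,0,0.0015,0.09,0]]' | grep -v rot
python3 -m handwheel '[[-1,0,0,0.002,0],[-1,0,0,0.004,0],[-1,0,0,0.006,0],[-1,0,0,0.007,0],[-1,0,0,0.007,0]]' | grep -v rot
```

```text
clock: 14.9
ee_pos: [432.0, 156.7, 65.4]
ft_force: [0.5, -0.2, -0.4]
finger_gap: 0.2
finger_force: 0.0
clock: 15.4
ee_pos: [432.3, 157.3, 59.0]
ft_force: [0.8, -0.0, -0.2]
finger_gap: 0.4
finger_force: 0.1
```

```bash
python3 -m handwheel '[[-1,0,0,0.001,0],[-1,0,0,0.002,0],[-1,0,0,0.003,0],[-1,0,0,0.003,0]]' | grep -E 'ee|ft'
python3 -m handwheel '[[-1,0,0,0.0005,0],[-1,0,0,0.001,0],[-1,0,0,0.001,0]]' | grep -E 'ee|ft'
```

```text
ee_pos: [432.3, 157.3, 56.0]
ft_force: [0.4, -0.8, 5.5]
ee_pos: [432.3, 157.3, 55.1]
ft_force: [-1.1, 0.2, 8.6]
```

```bash
python3 -m handwheel '[[-1,0,0,-0.003,0],[-1,0,0,-0.01,0],[-1,0,0,-0.03,0],[-1,0,0,-0.06,0],[-1,0,0,-0.08,0]]' | grep -E 'ee|ft'
python3 -m handwheel '[[-1,0,0,0,0],[-1,-0.02,0.005,0,0],[-1,-0.06,0.015,0,0],[-1,-0.1,0.025,0,0],[-1,-0.135,0.033,0,0]]' | grep -E 'ee|ft'
python3 -m handwheel '[[-1,-0.01,0.003,0,0],[-1,-0.014,0.004,0,0],[-1,-0.014,0.004,0,0]]' | grep -E 'ee|ft'
python3 - <<'E'
from h import *
s,p,W=wr('w7'); print(s['clock'])
for t in ['coffee_rim','saucer']: print(t,[(np.round(d['xyz'],1).tolist(),round(d['score'],2)) for d in env.tip_of(p,t)[:3]])
p=env.grab_frame('scene'); save(p,'s7')
for t in ['coffee_rim','saucer','service_bell','shaker_top','bell_top']: print(t,[(np.round(d['xyz'],1).tolist(),round(d['score'],2)) for d in env.tip_of(p,t)[:3]])
E
```

```text
ee_pos: [432.3, 157.3, 136.6]
ft_force: [-0.6, -0.5, -0.2]
ee_pos: [465.2, 20.6, 134.6]
ft_force: [1.1, -0.2, 0.7]
ee_pos: [468.9, 8.5, 134.6]
ft_force: [0.1, 0.4, 0.2]
17.4
coffee_rim [([468.2, 13.0, 58.7], 0.6)]
saucer []
coffee_rim [([466.5, 14.0, 57.2], 0.64)]
saucer [([466.5, 4.2, -2.3], 0.94), ([647.6, -75.9, -1.7], 0.3)]
service_bell [([538.8, 223.8, 0.2], 0.96), ([431.2, 157.2, 0.9], 0.63)]
shaker_top [([644.9, -75.8, 0.4], 0.74), ([645.5, -79.0, 92.0], 0.69)]
bell_top [([435.2, 155.8, 62.2], 0.5), ([534.9, 223.3, 61.4], 0.39), ([457.6, 13.8, 9.9], 0.37)]
```

```bash
python3 -m handwheel '[[-1,0.002,0,0.015,0],[-1,0.002,0,0.03,0],[-1,0.002,0,0.04,0],[-1,0.002,0,0.043,0],[-1,0.002,0,0.043,0]]' | grep -E 'ee|ft'
python3 -m handwheel '[[-1,0,0,0,0],[-1,0,0,0,0],[-1,0,0,0,0],[-1,0,0,0,0],[-1,0,0,0,0]]' | grep -E 'ee|ft'
python3 -m handwheel '[[-1,0,0,0,0],[-1,0,0,0,0],[-1,0,0,0,0],[-1,0,0,0,0],[-1,0,0,0,0]]' | grep -E 'ee|ft'
python3 -m handwheel '[[-1,0,0,0,0],[-1,0,0,0,0],[-1,0,0,0,0],[-1,0,0,0,0],[-1,0,0,0,0]]' | grep -E 'ee|ft'
python3 -m handwheel '[[-1,0,0,0,0],[-1,0,0,0,0],[-1,0,0,0,0],[-1,0,0,0,0],[-1,0,0,0,0]]' | grep -E 'ee|ft'
python3 -m handwheel '[[-1,0,0,0,0],[-1,0,0,0,0],[-1,0,0,0,0],[-1,0,0,0,0],[-1,0,0,0,0]]' | grep -E 'ee|ft'
```

```text
ee_pos: [469.1, 10.3, 91.7]
ft_force: [0.3, 0.1, 0.1]
ee_pos: [469.3, 10.2, 92.1]
ft_force: [-0.6, 0.2, -0.4]
ee_pos: [469.2, 10.2, 91.9]
ft_force: [-1.1, 0.2, -0.3]
ee_pos: [469.2, 10.3, 91.9]
ft_force: [-0.6, 0.1, 0.0]
ee_pos: [469.2, 10.3, 91.9]
ft_force: [-0.7, -0.2, 0.3]
ee_pos: [469.2, 10.2, 91.9]
ft_force: [-0.0, -0.1, -0.5]
```

```bash
python3 -m handwheel '[[-1,0,0,-0.02,0],[-1,0,0,-0.05,0],[-1,0,0,-0.08,0],[-1,0,0,-0.1,0],[-1,0,0,-0.1,0]]' | grep -E 'ee|ft'
python3 -m handwheel '[[-1,-0.015,0.03,0,0],[-1,-0.035,0.07,0,0],[-1,-0.055,0.115,0,0],[-1,-0.075,0.155,0,0],[-1,-0.085,0.175,0,0]]' | grep -E 'ee|ft'
python3 -m handwheel '[[-1,0,0.002,0,0],[-1,0,0.003,0,0],[-1,0,0.003,0,0]]' | grep -E 'ee|ft'
python3 - <<'E'
from h import *
s,p,W=wr('w8'); print(s['clock'])
for t in ['shaker_top']: print(t,[(np.round(d['xyz'],1).tolist(),round(d['score'],2)) for d in env.tip_of(p,t)[:3]])
X,Y,Z=np.moveaxis(W,-1,0)
m=(np.hypot(X-648,Y+75)<40)&(Z>72)&(Z<96)
print(cv2.minEnclosingCircle(np.c_[X[m],Y[m]].astype(np.float32)),Z[m].max(),m.sum())
m=(abs(X-660)<110)&(abs(Y+75)<60)&(Z>110)&(Z<150); print('tall',m.sum(), np.nanmax(Z[(X>690)&(X<760)&(abs(Y+75)<60)],initial=-9))
E
```

```text
ee_pos: [470.6, 10.1, 194.3]
ft_force: [-0.1, -0.3, -0.6]
ee_pos: [646.7, -76.5, 190.6]
ft_force: [-0.5, 0.5, 0.6]
ee_pos: [646.2, -74.1, 191.4]
ft_force: [-0.6, 0.3, 0.3]
22.15
shaker_top [([647.1, -77.2, 87.1], 0.93)]
((653.1140747070312, -75.86212921142578), 17.357316970825195) 90.37138222039573 1159
tall 0 313.5727659835185
```

View pics/w8.png

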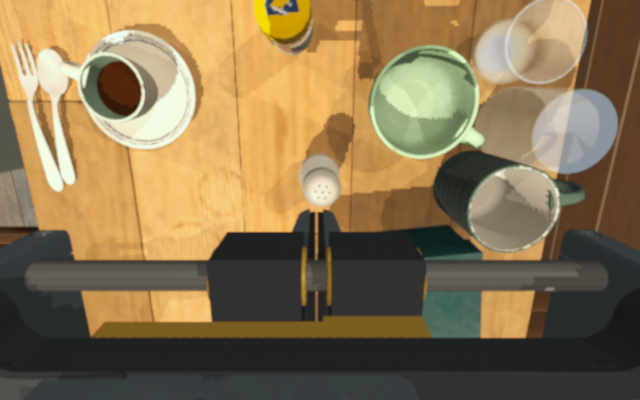

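The wrist view shows the grey sprinkler cap with its holes at (321,188), just ahead of the fingertips at (316,215), so this is the right shaker. I descend to point at it.

```bash
python3 -m handwheel '[[-1,-0.002,0.003,0.015,0],[-1,-0.002,0.003,0.035,0],[-1,-0.002,0.003,0.052,0],[-1,-0.002,0.003,0.063,0],[-1,-0.002,0.003,0.065,0]]' | grep -E 'ee|ft'
python3 -m handwheel '[[-1,0,0,0,0],[-1,0,0,0,0],[-1,0,0,0,0],[-1,0,0,0,0],[-1,0,0,0,0]]' | grep -E 'ee|ft'
python3 -m handwheel '[[-1,0,0,0,0],[-1,0,0,0,0],[-1,0,0,0,0],[-1,0,0,0,0],[-1,0,0,0,0]]' | grep -E 'ee|ft'
python3 - <<'E'
from h import *
s=env.read_state(); p=env.grab_frame('scene'); save(p,'s9'); cv2.imwrite('pics/s9c.png',cv2.resize(p['img'][100:330,230:530,::-1],(780,598)))
for t in ['coffee_rim','saucer','service_bell','shaker_top','cinnamon_shaker']: print(t,[(np.round(d['xyz'],1).tolist(),round(d['score'],2)) for d in env.tip_of(p,t)[:3]])
E
```

```text
ee_pos: [649.2, -76.5, 125.2]
ft_force: [-0.4, -0.4, 0.6]
ee_pos: [650.4, -76.8, 127.3]
ft_force: [-1.1, 0.5, 0.2]
ee_pos: [650.2, -76.8, 126.9]
ft_force: [-0.6, 0.0, -0.0]
coffee_rim [([467.2, 10.9, 58.3], 0.66)]
saucer [([469.0, 10.1, -0.5], 0.58)]
service_bell [([431.4, 158.0, -0.2], 0.97), ([541.9, 224.7, 0.9], 0.9)]
shaker_top [([648.4, -74.5, 91.9], 0.82)]
cinnamon_shaker [([648.7, -75.6, -1.1], 0.52), ([642.3, 193.7, -3.4], 0.42)]
```

View pics/s9c.png

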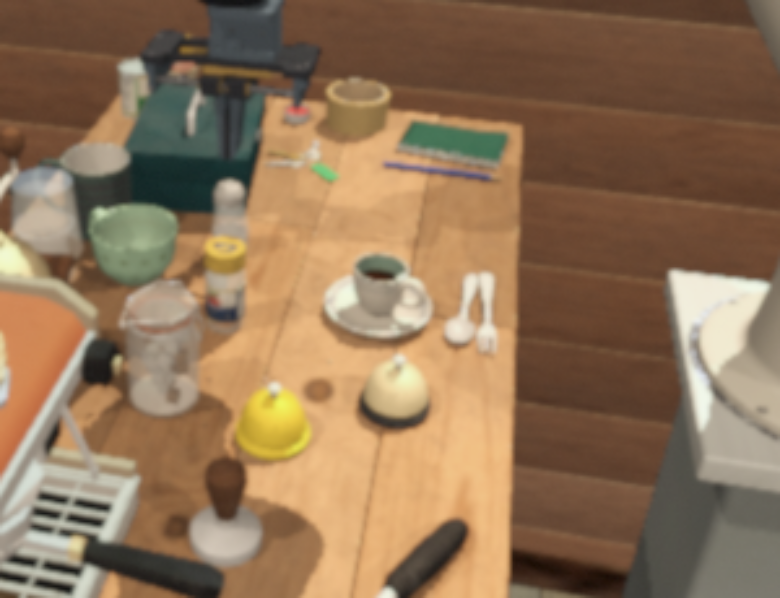

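The fingertips at (230,155) hover above the shaker cap at (230,190). The saucer at (378,305) stands beside the cream bell at (396,390), with the cup centred and everything else in place. I hand in.

```bash
python3 -c "from rig import env; print(env.sign_off())"
```

```text
the job is handed in; nothing more can be done
None
```

The job is handed in at about 24 s of the 72 s limit, with no verdict returned: the saucer with the coffee was slid to about 154 mm from the cream bell (centre to centre), the bell rung and let go, the coffee pointed at for over two seconds, and the arm left pointing at the cinnamon shaker with nothing else seen to have moved.

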